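Clamp an oak block down for drilling

ROBOT

A 6-joint arm with a two-finger parallel gripper is mounted at the origin on a cart in front of the work surface, level with it; the furniture and walls round the work are solid. World frame = base frame: x ahead of the robot, y to its left, z up, the work surface at z = 0. Lengths are in m, angles in rad, forces in N, time in s.
With the tool pointing down it reaches from about 0.375 to 0.9 m from the base axis. Payload 3.1 kg.
Tool frame: the origin (TCP) lies at the very end of the fingers, on their centre line; the grasp point (between the pads) lies 19 mm behind it; x points along the fingers, z is the direction in which the jaws open and shut, and the axes are right-handed (so a half turn about x gives the same grasp; the last joint's range is limited). The gripper opens to 85 mm and grips with 20 to 120 N. Pads are 22 mm wide; open, the fingers measure 114 mm over their backs; the gripper's body (76 mm by 85 mm) begins 54 mm behind the grasp point. The pads swing forward as they close: fully open they stand 13 mm farther back than shut.
Start: joints at [1.06, 0.527, 1.433, -0, 1.181, -0.178], TCP at [0.204, 0.591, 0.231] pointing down, gripper open.
Joint ranges: [-3.08, 3.08], [-0.75, 2.2], [0.22, 2.44], [-1.43, 4.57], [0, 2.65], [-2.85, 2.85]. Speed limits (rad/s): [2.79, 2.79, 3.14, 3.14, 3.14, 3.14].

INTERFACE

Orientations are given as a unit quaternion [x, y, z, w].
In Python, from station import manip, viewer, job gives the robot as it stands.
- The arm moves only by the tool move_arm, never from a script. Its argument "deltas" is one flat list of numbers, 7 for each row, row after row: the finger opening in mm, from 0 to 85.4, then the shift along the tool's x, y, z in mm, then the turn, a rotation vector about the tool's x, y, z in degrees. In form: [jaw, tx, ty, tz, rx, ry, rz, jaw, tx, ty, tz, rx, ry, rz, ...]. A call has 1 to 10 rows; each row shifts and turns the commanded pose from where the row before left it, along the tool's axes as they then stand; what a row does not reach is not made up. A row lasts 1/10 s, in which the tool goes at most 50 mm and 8.59 degrees, less where a joint would pass 70% of its speed; a pose out of reach is approached as far as the arm can. A call is refused whole if a number of a shift passes 50 or a number of a turn 8.59, either way. A call with a gripper value outside its range is refused whole. The fingers move at their own pace and stop on an object; "force" is the grip in N (left out, the last holds). Time passes only in rows, so rows that do not move let the fingers close. It gives the time, the measured TCP pose, the force and the opening at its end, in the units of the state.
- manip.sense(): the state, without advancing time (a new reading comes with each control period).
- viewer.snapshot(name): name is "scene" or "top"; returns a dict with "image" (384x512x3 uint8, red, green, blue), "depth" (384x512 float32, m along the optical axis (not along the pixel's ray), 0 where there is no reading), "fovy" (degrees; the focal length in pixels is half the picture's height over the tangent of half this angle, whatever the lens; pixels are square), "cx", "cy" (the principal point, pixels), "k1" (the pictures are not rectified: a ray, as slopes to the right and down, at radius r is drawn at 1 + k1 r^2 times it, then the intrinsics apply), "R" (3x3) and "t" (3): a world point X has camera coordinates R X + t. Camera axes: x right, y down, z forward; pixel columns grow to the right and rows downward; lengths in m; the calibration is good to about 2 mm. A picture is of the moment at which its call begins.
- job.sign_off(): hands the job in, once; it reports no verdict.
The state is a dict: "t": time; "q": joint angles; "qd": joint speeds; "tau": joint torques, N m; "tcp_pos": TCP position; "tool_rot": TCP orientation; "force": force on the tool from outside, world axes, zero at the start; "ft_torque": the same for the moment, N m; "finger_gap": opening from 0.0 (shut) to 1.0 (fully open).
Only numpy, scipy, OpenCV 4.12 (cv2) and the standard library are available. Lean on these libraries where they do the work, as an engineer would, in place of code of your own. Each camera call takes 0.05 s, during which the arm holds its last target.

TASK

Clamp the oak block down where it lies on the plywood base so that it can be drilled: slide the clamp's arm gently down its upright bar until the pad sits on the block and the arm tips up and jams firmly on the bar, then turn the wooden T-handle clockwise (seen from above) until the spring above the pad is squeezed through about three quarters of its travel, and let go. Do not force the arm, shift the block or squeeze the spring right home, and leave the other things on the bench where they are.

Things in the scene. Friction and masses are not known exactly. Their poses are not given: they have to be found in the camera images.
- clamp_base: plywood baseboard of the clamp, 250 x 130 x 18 mm, fixed; origin at the centre of its underside, x along its length. Upright steel bar (20 mm along x, 10 mm along y) at x = -65 mm, up to 172 mm above the bench (its top 6 mm a 24 x 14 mm cap). A flat arm, 18 mm wide and 22 mm high, leads from the sleeve on the bar along +x to the screw over x = +45 mm, y = 0
- jaw: the clamp's sliding arm; its dark steel sleeve runs round the bar: 47 (x) x 64 (y) x 34 mm; origin at the sleeve's middle, on the bar's axis; axes as clamp_base but for its tilt. A shoulder 27 mm wide is free at each side of the bar along y: pushed down there it slides with 2 to 8 N, pushed out on the arm it jams. Jammed, the push rises by 10 N per mm: 12 to 20 N is firm, over 32 N strains it
- sleeve_top (a point): point on the bar's axis at the height of the sleeve's flat top, 17 mm above the sleeve's origin
- jaw_slide (a joint): height of the arm on the bar, m, growing upward; 0 when the sleeve's origin is 99 mm above the bench. The pad meets the block a few mm above 0; the sleeve then goes on down with hardly any push while the arm tips up, and jams a few mm below 0, to be felt by the push rising. It stays where it is left: its weight and a spring in the sleeve jam it
- jaw_tilt (a joint): tilt of the arm on the bar, rad, about a level axis through the sleeve; positive = screw end up (0.03 to 0.06 when jammed by the work), negative = screw end sagging (about -0.04 at the start)
- handle_grip (a point): middle of the wooden T-handle that turns the screw, 45 mm above the level of the sleeve's origin; the handle is a bar 64 mm long (its own x), 14 mm thick (its own y), 24 mm high, with its underside 20 mm above the arm's boss (a 24 mm collar lies just under it); it stays at its height on the arm while the ram comes out below. z is the screw's axis
- screw (a joint): turn of the handle, rad; 0 = ram fully back (at the start), grows clockwise seen from above, up to 6.2; each rad sends the ram 1.9 mm down; stiff enough (0.12 N m) to stay where it is left
- pad_face (a point): centre of the underside of the round rubber pad, 28 mm across, on the ram's lower end
- pad_spring (a joint): how far the pad is pushed up against its spring, m: 0 free, 0.005 squeezed home; 6 N per mm. It stands at about 0.0015 to 0.0025 once the arm is jammed; from there each rad of the handle adds about 0.001, since the arm tips up further
- oak_work: loose oak block to be clamped, 60 (x) x 98 (y) x 45 mm, lying on the baseboard under the pad; origin at the centre of its underside
- pine_offcut: bystander: pine offcut 44 x 78 x 36 mm on the bench, origin at the centre of its underside
- marker: bystander: marker pen 17 x 135 x 16 mm on the bench, origin at its underside's centre
- profile_offcut: bystander: aluminium profile 30 x 120 x 30 mm on the bench, origin at the centre of its underside
Not all that is in view belongs to the job. Leave any red look-alike of the oak_work alone.

How it is judged:
By the outcome, as a careful person would: the job done as asked, in the order asked, and still so for the second after the job is handed in, with the robot touching nothing.
It also fails if it takes over 51 s, if anything falls off the work surface, if the arm or the gripper's body presses on something with over 40 N, if the wrist force passes 120 N, or if a joint passes its speed limit or range.

## Working session

There is one attempt and no reset: what is moved stays moved. The work goes in short steps, Python scripts to look and compute and a tool call to move; the robot and the scene stay as the last step left them, time stands still between calls to the robot, and variables do not carry over. Pictures are saved under pics/ and viewed, and the job is handed in when it is done.

Besides the shell and the picture viewer there is one more tool, called after "Call:" in YAML: its name, and indented under it one key for each argument. move_arm: Moves the arm, as the interface text tells. Its arguments: {"type":"object","properties":{"deltas":{"type":"array"},"force":{"type":"number"}},"required":["deltas"]}

```bash
ls; mkdir -p pics; cat > h.py <<'E'
import numpy as np,cv2
from station import manip,viewer,job
def snap(name):
    s=viewer.snapshot(name); return s
def K(s):
    f=192/np.tan(np.radians(s['fovy'])/2); return f
def save(s,fn,crop=None,scale=1):
    im=s['image'][:,:,::-1]
    if crop: x0,y0,x1,y1=crop; im=im[y0:y1,x0:x1]
    im=cv2.resize(np.ascontiguousarray(im),None,fx=scale,fy=scale,interpolation=cv2.INTER_CUBIC)
    cv2.imwrite('pics/'+fn,im)
def world(s):
    f=K(s);h,w=s['depth'].shape
    u,v=np.meshgrid(np.arange(w),np.arange(h))
    a=(u-s['cx'])/f;b=(v-s['cy'])/f
    x,y=a.copy(),b.copy()
    for _ in range(20):
        r2=x*x+y*y;x=a/(1+s['k1']*r2);y=b/(1+s['k1']*r2)
    d=s['depth'];P=np.stack([x*d,y*d,d],-1)
    W=(P-np.array(s['t']))@np.array(s['R'])
    W[d==0]=np.nan
    return W
def proj(s,X):
    c=np.array(s['R'])@np.array(X)+np.array(s['t']);x,y=c[0]/c[2],c[1]/c[2];k=1+s['k1']*(x*x+y*y);f=K(s)
    return x*k*f+s['cx'],y*k*f+s['cy']
E
python3 - <<'E'
from h import *
import pickle
for n in('scene','top'):
    s=snap(n);save(s,n+'0.png',scale=1.5);pickle.dump(s,open(n+'0.pkl','wb'))
    print(n,s['fovy'],s['cx'],s['cy'],s['k1'],np.round(s['R'],3).tolist(),np.round(s['t'],3))
st=manip.sense();print(st)
E
```

```text
pics
scene 50.92139166107925 256.76590888300893 193.38699831902355 -0.11131206945186446 [[0.71, -0.704, 0.002], [-0.429, -0.434, -0.792], [0.558, 0.562, -0.61]] [-0.363  0.303  0.847]
top 42.42262096735803 249.110688327967 200.318810335167 -0.16122358222290026 [[0.013, -1.0, 0.0], [-0.979, -0.012, -0.204], [0.204, 0.002, -0.979]] [-0.014  0.54   1.429]
{'t': 0.1, 'q': array([ 1.05951775e+00,  5.28403987e-01,  1.43379439e+00, -2.64992309e-05,
        1.18143242e+00, -1.78478316e-01]), 'qd': array([-2.03988663e-03, -2.68869257e-03, -3.00243504e-03,  1.37529545e-03,
        2.43373689e-04, -5.35304996e-05]), 'tau': array([ 1.29675409e-04, -4.43305385e+01, -1.78586465e+01, -2.28025733e-04,
        3.94706483e-03,  3.87388596e-06]), 'tcp_pos': array([0.20381719, 0.59012873, 0.23040615]), 'tool_rot': array([-0.41059486,  0.57655609,  0.40996465,  0.57525988]), 'force': array([ 0.54028015,  0.00376224, -0.67635633]), 'ft_torque': array([-0.02725302,  0.02501753, -0.00487714]), 'finger_gap': 0.9965349155186706}
```

View pics/scene0.png

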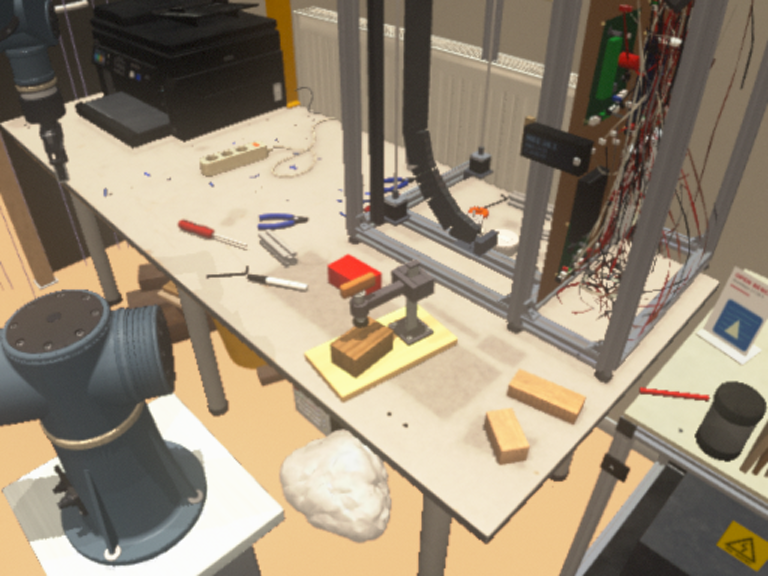

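View pics/top0.png

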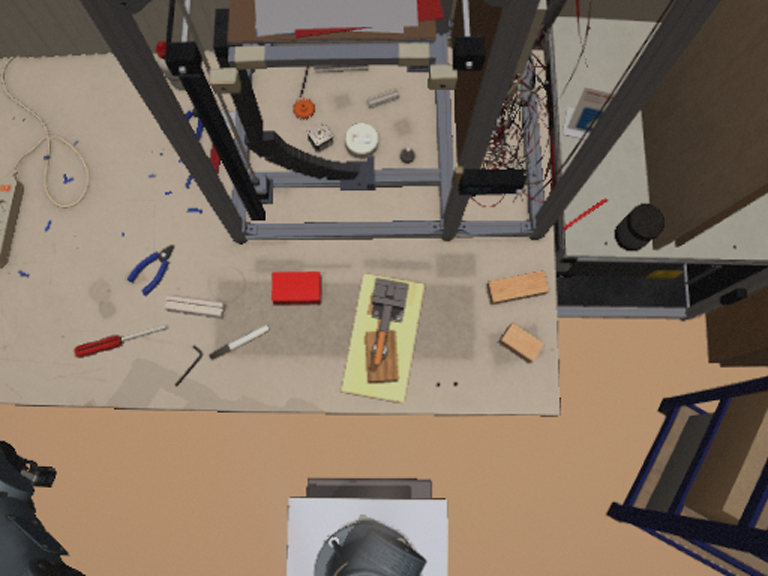

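The top view shows the clamp at about (383,335) in the 1.5x picture. The dark sleeve is at (390,297), the orange handle at (380,340) and the oak block at (381,358). The red look-alike is at (296,288). The pine offcuts are at (518,287) and (522,342), the profile at (195,305) and the marker at (240,342). The oak block is the brown-grained one on the yellow plywood, and I'll check that in a close crop.

```bash
python3 - <<'E'
from h import *
import pickle
s=pickle.load(open('top0.pkl','rb'));save(s,'topc.png',(215,170,295,275),7)
s2=pickle.load(open('scene0.pkl','rb'));save(s2,'scenec.png',(195,165,315,270),6)
for n,s in(('top',s),('scene',s2)):
    W=world(s);np.save(n+'W.npy',W)
W=np.load('topW.npy')
# list heights map region
m=(W[...,0]>0.3)&(W[...,0]<0.85)&(abs(W[...,1])<0.2)
# bench frame obstacles near: points z>0.05 
for z0,z1 in((0.008,0.03),(0.05,0.075),(0.085,0.11),(0.11,0.125),(0.125,0.15),(0.15,0.165),(0.165,0.19)):
    mm=m&(W[...,2]>z0)&(W[...,2]<z1)&(W[...,0]<0.7);p=W[mm]
    print(z0,mm.sum(),np.round(np.nanmin(p,0),3) if len(p) else'',np.round(np.nanmax(p,0),3) if len(p) else '',np.round(np.nanmedian(p,0),3) if len(p) else '')
E
```

```text
0.008 2478 [ 0.341 -0.197  0.008] [0.698 0.2   0.03 ] [ 0.486 -0.012  0.017]
0.05 765 [ 0.378 -0.2    0.05 ] [0.7   0.195 0.074] [ 0.453 -0.029  0.06 ]
0.085 30 [ 0.425 -0.174  0.085] [ 0.695 -0.006  0.11 ] [ 0.686 -0.159  0.098]
0.11 26 [ 0.415 -0.171  0.111] [ 0.694 -0.007  0.125] [ 0.615 -0.104  0.118]
0.125 471 [ 0.416 -0.173  0.125] [ 0.694 -0.004  0.15 ] [ 0.523 -0.033  0.143]
0.15 87 [ 0.422 -0.172  0.15 ] [ 0.693 -0.009  0.165] [ 0.547 -0.032  0.153]
0.165 193 [ 0.396 -0.173  0.165] [ 0.693 -0.009  0.19 ] [ 0.446 -0.025  0.179]
```

View pics/topc.png

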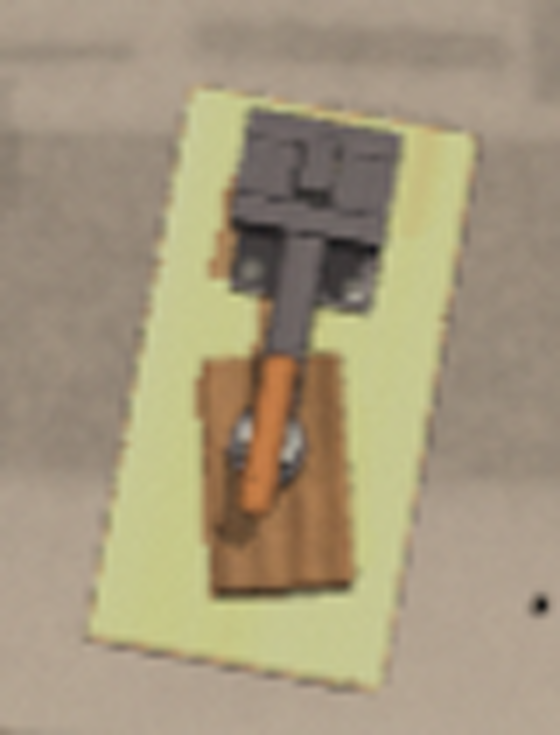

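View pics/scenec.png

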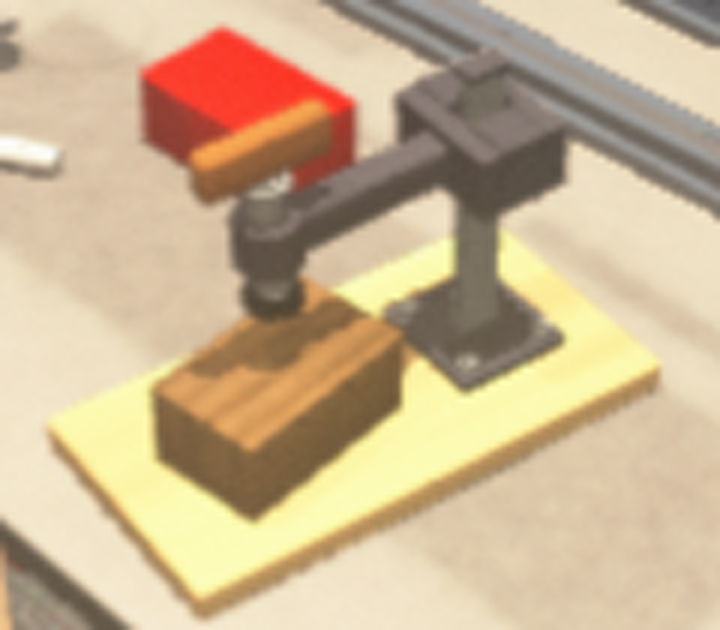

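```bash
python3 - <<'E'
from h import *
import pickle
W=np.load('topW.npy');s=pickle.load(open('top0.pkl','rb'));im=s['image'].astype(int)
V=np.load('sceneW.npy')
box=lambda W:(W[...,0]>0.36)&(W[...,0]<0.64)&(W[...,1]>-0.13)&(W[...,1]<0.06)
def rect(p,z):
    r=cv2.minAreaRect(p[:,:2].astype(np.float32)*1000);print(z,len(p),np.round(r[0],1),np.round(r[1],1),round(r[2],1),'medz',np.round(np.median(p[:,2]),4))
# silhouettes
yel=(im[...,2]<im[...,0]-40)&(im[...,1]>150)
for W_,n in((W,'top'),(V,'scene')):
    b=box(W_)
    rect(W_[b&(W_[...,2]>0.012)&(W_[...,2]<0.023)],n+' base')
    rect(W_[b&(W_[...,2]>0.057)&(W_[...,2]<0.068)],n+' oak')
    rect(W_[b&(W_[...,2]>0.135)&(W_[...,2]<0.160)&(W_[...,0]>0.5)],n+' sleeve')
    rect(W_[b&(W_[...,2]>0.160)&(W_[...,0]>0.5)],n+' cap')
    rect(W_[b&(W_[...,2]>0.155)&(W_[...,0]<0.5)],n+' handle')
m=box(W)&(W[...,2]>0.135)
ys,xs=np.where(m)
for y in range(ys.min(),ys.max()+1,2):
    q=[(x,int(W[y,x,2]*1000)) for x in range(240,280) if m[y,x]]
    print(y,q[0][0] if q else'',[z for _,z in q])
E
```

```text
top base 1750 [473.4 -27.8] [130.  250.6] 80.4 medz 0.0168
top oak 461 [428.8 -25. ] [98.8 59.8] 3.8 medz 0.0619
top sleeve 361 [530.1 -37.3] [63.7 61.5] 81.1 medz 0.1463
top cap 44 [537.9 -38.6] [13.6 23.4] 79.5 medz 0.1698
top handle 133 [426.8 -19.6] [60.7 22. ] 0.7 medz 0.1804
scene base 1585 [473.5 -27.8] [132.5 250.8] 79.8 medz 0.0178
scene oak 651 [461.5 -22.5] [166.6  61.8] 3.5 medz 0.0629
scene sleeve 361 [530.6 -36.1] [66.9 61.1] 78.2 medz 0.1474
scene cap 54 [537.8 -38.2] [15.  24.5] 75.5 medz 0.1706
scene handle 258 [426.  -21.2] [17.8 61.4] 75.2 medz 0.1758
186 251 [148, 149, 150, 151, 151, 152]
188 250 [141, 153, 148, 145, 155, 148, 150, 152, 149, 142, 146, 140, 148, 145, 148, 143, 150, 148, 149]
190 250 [150, 147, 150, 149, 148, 151, 146, 146, 140, 166, 171, 170, 169, 172, 153, 146, 143, 149, 144, 146, 146, 146, 146]
192 250 [143, 146, 146, 140, 140, 147, 144, 150, 168, 168, 175, 171, 164, 168, 151, 143, 144, 142, 147, 146, 152, 152, 148]
194 249 [147, 148, 146, 145, 145, 145, 148, 146, 148, 169, 167, 169, 169, 170, 144, 144, 148, 148, 149, 143, 148, 139]
196 249 [145,
[... 647 characters left out ...]
, 136, 137]
212 254 [137, 137, 146, 137, 140, 136]
214 254 [139, 142, 140, 142, 135, 139]
216 255 [137, 138, 137, 137, 139]
218 253 [137, 135, 142, 136, 136, 135, 135]
220 253 [138, 138, 135, 136, 139, 138]
222 252 [140, 184, 174, 184, 180, 175, 138]
224 252 [176, 181, 190, 183, 182, 182]
226 252 [180, 183, 178, 182, 177]
228 252 [180, 184, 184, 180, 179]
230 249 [136, 156, 175, 180, 184, 179, 183, 177, 140]
232 248 [138, 155, 156, 182, 182, 182, 181, 182, 157, 157, 138]
234 248 [138, 139, 156, 179, 184, 180, 177, 176, 158, 157, 139]
236 250 [176, 179, 180, 179, 181, 178, 138, 140]
238 250 [179, 184, 179, 183, 175, 136, 136]
240 250 [181, 185, 182, 174, 178]
242 249 [166, 180, 182, 179, 178]
```

```bash
cat >> h.py <<'E'
from scipy.spatial.transform import Rotation as Ro
BX=np.array([-0.9865,0.164,0]);BX/=np.linalg.norm(BX);BY=np.array([-BX[1],BX[0],0])
BC=np.array([0.4735,-0.0278,0])
def st():
    s=manip.sense();R=Ro.from_quat(s['tool_rot']).as_matrix();return s,R
def goal(sgn=1,jaw=BY):
    x=np.array([0,0,-1.]);z=sgn*jaw;y=np.cross(z,x);return np.stack([x,y,z],1)
def rep(p=None,Rg=None):
    s,R=st()
    print('t',round(s['t'],2),'tcp',np.round(s['tcp_pos']*1000,1),'F',np.round(s['force'],2),'T',np.round(s['ft_torque'],2),'gap',round(s['finger_gap']*85.4,1),'q',np.round(s['q'],2))
    if p is not None: print(' shift tool mm',np.round(R.T@(np.array(p)-s['tcp_pos'])*1000,1),' in goal axes',None if Rg is None else np.round(Rg.T@(np.array(p)-s['tcp_pos'])*1000,1))
    if Rg is not None: print(' turn deg',np.round(np.degrees(Ro.from_matrix(R.T@Rg).as_rotvec()),2))
    return s,R
E
python3 - <<'E'
from h import *
bar=BC-0.065*BX; scr=BC+0.045*BX
print(bar,scr,np.degrees(np.arctan2(BX[1],BX[0])))
for sg in(1,-1): rep([bar[0],bar[1],0.25],goal(sg))
print(st()[1].round(3))
W=np.load('topW.npy')
# tall obstacles near arm
m=(W[...,2]>0.2)&(W[...,0]<0.8)&(abs(W[...,1])<0.5);print(np.nanmin(W[m],0), )
import pickle
V=np.load('sceneW.npy')
m=(V[...,2]>0.1)&(V[...,0]>0.56)&(V[...,0]<0.9)&(abs(V[...,1])<0.4);p=V[m];print(len(p),p.min(0))
# handle fit
for n,A in(('top',W),('scene',V)):
    b=(A[...,0]>0.38)&(A[...,0]<0.48)&(A[...,1]>-0.06)&(A[...,1]<0.02)&(A[...,2]>0.174)&(A[...,2]<.195)
    p=A[b];c=np.median(p,0);d=(p-p.mean(0))[:,:2];u,s_,v=np.linalg.svd(d,full_matrices=False)
    print(n,len(p),p.mean(0).round(4),c.round(4),'dir',np.degrees(np.arctan2(v[0,1],v[0,0])),s_, 'fitz')
E
```

```text
[ 0.53761999 -0.03845958  0.        ] [ 0.42910924 -0.02042029  0.        ] 170.56122529168147
t 0.1 tcp [203.8 590.1 230.4] F [ 0.54  0.   -0.68] T [-0.03  0.03 -0.  ] gap 85.1 q [ 1.06  0.53  1.43 -0.    1.18 -0.18]
 shift tool mm [ -18.8 -520.8 -485.1]  in goal axes [-19.6 432.4 565.3]
 turn deg [ 1.7037e+02 -4.0000e-02  1.7000e-01]
t 0.1 tcp [203.8 590.1 230.4] F [ 0.54  0.   -0.68] T [-0.03  0.03 -0.  ] gap 85.1 q [ 1.06  0.53  1.43 -0.    1.18 -0.18]
 shift tool mm [ -18.8 -520.8 -485.1]  in goal axes [ -19.6 -432.4 -565.3]
 turn deg [-9.63 -0.11 -0.03]
[[-0.001 -0.945  0.327]
 [-0.002  0.327  0.945]
 [-1.     0.    -0.002]]
[ 0.03111709 -0.36432491  0.2001994 ]
23339 [ 0.56038663 -0.36987906  0.10000014]
top 116 [ 0.427  -0.02    0.1809] [ 0.4263 -0.0196  0.1807] dir 170.69758722701133 [0.1914576 0.0430486] fitz
scene 147 [ 0.4257 -0.0219  0.1808] [ 0.4264 -0.0226  0.1817] dir 169.36977334801816 [0.21552355 0.04445842] fitz
```

Call:
move_arm:
  deltas: [32,-15,0,0,-4.8,0,0,32,-15,0,0,-4.8,0,0,32,0,-22,-28,0,0,0,32,0,-22,-28,0,0,0,32,0,-22,-28,0,0,0,32,0,-22,-28,0,0,0,32,0,-22,-28,0,0,0,32,0,-22,-28,0,0,0,32,0,-22,-28,0,0,0,32,0,-22,-28,0,0,0]
  force: 40

```text
t: 1.1
tcp_pos: [0.3411, 0.3393, 0.261]
tool_rot: [-0.457, 0.54, 0.457, 0.539]
force: [0.8, -0.1, -0.7]
finger_gap: 0.374
```

Call:
move_arm:
  deltas: [32,0,-22,-28,0,0,0,32,0,-22,-28,0,0,0,32,0,-22,-28,0,0,0,32,0,-22,-28,0,0,0,32,0,-22,-28,0,0,0,32,0,-22,-28,0,0,0,32,0,-22,-28,0,0,0,32,0,-22,-28,0,0,0,32,0,-22,-28,0,0,0,32,0,-22,-28,0,0,0]

```text
t: 2.1
tcp_pos: [0.512, 0.0271, 0.261]
tool_rot: [-0.457, 0.54, 0.457, 0.539]
force: [0.4, 0.4, -0.5]
finger_gap: 0.373
```

```bash
python3 - <<'E'
from h import *
bar=BC-0.065*BX
rep([bar[0],bar[1],0.22],goal(-1))
E
```

```text
t 2.1 tcp [512.   27.1 261. ] F [ 0.44  0.44 -0.47] T [ 0.03  0.01 -0.05] gap 31.8 q [-0.17  0.34  1.67  0.    1.13 -1.57]
 shift tool mm [ 41.  -36.1 -60.4]  in goal axes [ 41.  -36.  -60.5]
 turn deg [-0.04  0.01 -0.05]
```

Call:
move_arm:
  deltas: [32,0,-12,-20,0,0,0,32,0,-12,-20,0,0,0,32,0,-12,-20.5,0,0,0,32,20,0,0,0,0,0,32,20,0,0,0,0,0,32,0,0,0,0,0,0,32,0,0,0,0,0,0]

```text
t: 2.8
tcp_pos: [0.5371, -0.0371, 0.2211]
tool_rot: [-0.457, 0.54, 0.457, 0.539]
force: [0.3, -0.5, 0.8]
finger_gap: 0.372
```

```bash
python3 - <<'E'
from h import *
bar=BC-0.065*BX
rep([bar[0],bar[1],0.22],goal(-1))
s=snap('scene');save(s,'s1.png',(195,100,345,270),4)
s=snap('top');save(s,'t1.png',(180,130,310,275),5)
E
```

```text
t 2.8 tcp [537.1 -37.1 221.1] F [ 0.34 -0.52  0.8 ] T [ 0.01 -0.04  0.  ] gap 31.7 q [-0.28  0.42  1.66 -0.    1.06 -1.68]
 shift tool mm [ 1.1 -0.7 -1.3]  in goal axes [ 1.1 -0.7 -1.3]
 turn deg [-0.03  0.01 -0.08]
```

View pics/s1.png

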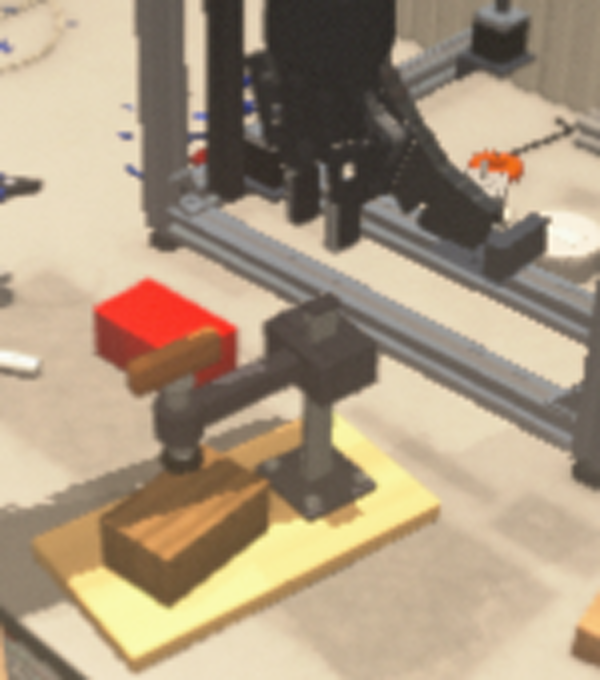

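View pics/t1.png

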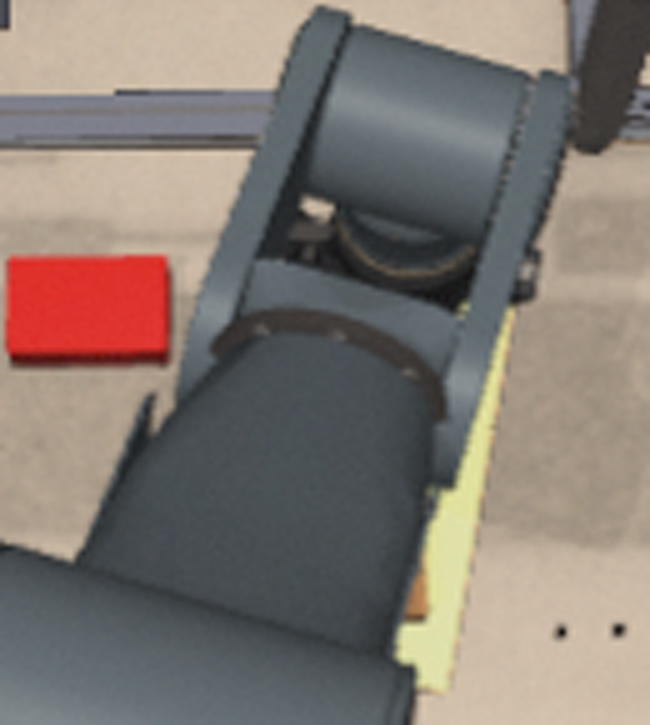

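```bash
python3 - <<'E'
from h import *
s,R=st();p=s['tcp_pos']
sc=snap('scene')
for d in(-.023,0,.023):
    for h in(0,.005,.01): 
        u,v=proj(sc,p+R[:,2]*d+[0,0,h]);print(d,h,round((u-195)*4),round((v-100)*4))
V=world(sc);
b=(V[...,2]>0.2)&(V[...,2]<0.235)&(V[...,0]>.5)&(V[...,0]<.58)&(abs(V[...,1]+.038)<.06);print(b.sum(),np.round(V[b].min(0),3),np.round(V[b].max(0),3))
q=(V[b]-np.array([.5376,-.0385,0]));print('bx',np.percentile(q@BX,[1,50,99]).round(4),'by',np.percentile(q@BY,[1,25,75,99]).round(4))
E
```

```text
-0.023 0 344 249
-0.023 0.005 345 242
-0.023 0.01 345 235
0 0 321 232
0 0.005 321 225
0 0.01 322 218
0.023 0 299 216
0.023 0.005 299 209
0.023 0.01 299 202
58 [ 0.521 -0.067  0.222] [ 0.549 -0.008  0.235]
bx [-0.0083  0.0059  0.0122] by [-0.0252 -0.0181  0.0211  0.0283]
```

Call:
move_arm:
  deltas: [32,0,-0.5,-1.3,0,0,0,32,15,0,0,0,0,0,32,15,0,0,0,0,0,32,15,0,0,0,0,0,32,15,0,0,0,0,0,32,6,0,0,0,0,0,32,0,0,0,0,0,0]

```text
t: 3.65
tcp_pos: [0.5374, -0.0385, 0.155]
tool_rot: [-0.457, 0.54, 0.457, 0.539]
force: [0.1, -0.2, 0.6]
finger_gap: 0.374
```

```bash
python3 - <<'E'
from h import *
bar=BC-0.065*BX
rep([bar[0],bar[1],0.14],goal(-1))
s=snap('scene');save(s,'s2.png',(195,130,345,270),4)
E
```

```text
t 3.65 tcp [537.4 -38.5 155. ] F [ 0.13 -0.2   0.62] T [ 0.02 -0.02 -0.06] gap 31.9 q [-0.28  0.52  1.72 -0.    0.9  -1.68]
 shift tool mm [15.  -0.2  0. ]  in goal axes [15.  -0.2  0. ]
 turn deg [-0.02  0.   -0.07]
```

View pics/s2.png

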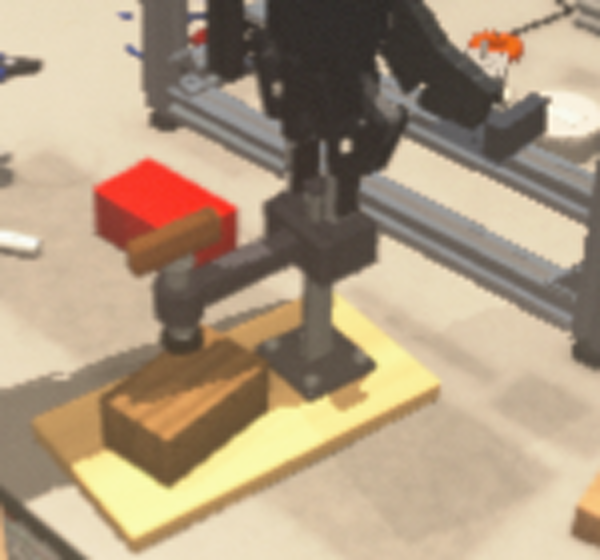

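The fingers straddle the bar at (320,190), just above the sleeve's shoulders. Next I go down gently until they touch.

Call:
move_arm:
  deltas: [32,1.5,0,0,0,0,0,32,1.5,0,0,0,0,0,32,1.5,0,0,0,0,0,32,1.5,0,0,0,0,0,32,1.5,0,0,0,0,0,32,1.5,0,0,0,0,0,32,1,0,0,0,0,0,32,1,0,0,0,0,0]

```text
t: 4.5
tcp_pos: [0.5378, -0.0386, 0.1452]
tool_rot: [-0.457, 0.539, 0.457, 0.54]
force: [-1.4, 0.5, 8.4]
finger_gap: 0.375
```

Call:
move_arm:
  deltas: [32,1,0,0,0,0,0,32,1,0,0,0,0,0,32,1,0,0,0,0,0,32,1,0,0,0,0,0,32,1,0,0,0,0,0]

```text
t: 5.0
tcp_pos: [0.5378, -0.0386, 0.1403]
tool_rot: [-0.457, 0.539, 0.457, 0.54]
force: [-2.2, 0.5, 7.2]
finger_gap: 0.375
```

Call:
move_arm:
  deltas: [32,1,0,0,0,0,0,32,1,0,0,0,0,0,32,1,0,0,0,0,0,32,1,0,0,0,0,0,32,1,0,0,0,0,0,32,1,0,0,0,0,0,32,1,0,0,0,0,0]

```text
t: 5.7
tcp_pos: [0.5378, -0.0386, 0.1333]
tool_rot: [-0.457, 0.539, 0.457, 0.54]
force: [-2.2, -0.4, 7.5]
finger_gap: 0.376
```

Call:
move_arm:
  deltas: [32,1,0,0,0,0,0,32,1,0,0,0,0,0,32,1,0,0,0,0,0,32,1,0,0,0,0,0,32,1,0,0,0,0,0,32,1,0,0,0,0,0]

```text
t: 6.3
tcp_pos: [0.5378, -0.0386, 0.1273]
tool_rot: [-0.457, 0.539, 0.457, 0.54]
force: [-1.6, -0.3, 7.7]
finger_gap: 0.375
```

Call:
move_arm:
  deltas: [32,1,0,0,0,0,0,32,1,0,0,0,0,0,32,0.5,0,0,0,0,0]

```text
t: 6.6
tcp_pos: [0.5378, -0.0386, 0.1247]
tool_rot: [-0.457, 0.539, 0.457, 0.54]
force: [-1.9, -0.0, 7.1]
finger_gap: 0.378
```

```bash
python3 - <<'E'
from h import *
rep()
s=snap('scene');save(s,'s3.png',(195,130,315,270),5)
E
```

```text
t 6.6 tcp [537.8 -38.6 124.7] F [-1.91 -0.02  7.14] T [0.06 0.21 0.04] gap 32.3 q [-0.28  0.57  1.75 -0.    0.83 -1.68]
```

View pics/s3.png

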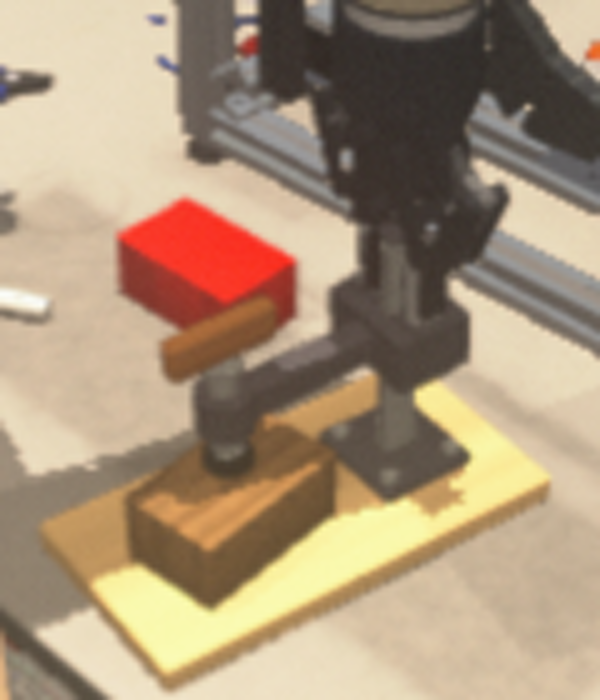

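Call:
move_arm:
  deltas: [32,0.5,0,0,0,0,0,32,0.5,0,0,0,0,0,32,0.5,0,0,0,0,0,32,0.5,0,0,0,0,0]

```text
t: 7.05
tcp_pos: [0.5378, -0.0386, 0.1227]
tool_rot: [-0.457, 0.539, 0.457, 0.54]
force: [-2.2, -0.4, 7.2]
finger_gap: 0.378
```

Call:
move_arm:
  deltas: [32,0.5,0,0,0,0,0,32,0.5,0,0,0,0,0,32,0.5,0,0,0,0,0]

```text
t: 7.35
tcp_pos: [0.5378, -0.0386, 0.1212]
tool_rot: [-0.457, 0.539, 0.457, 0.54]
force: [-2.7, 0.8, 7.7]
finger_gap: 0.375
```

Call:
move_arm:
  deltas: [32,0.5,0,0,0,0,0,32,0.5,0,0,0,0,0]

```text
t: 7.55
tcp_pos: [0.5378, -0.0386, 0.1202]
tool_rot: [-0.457, 0.539, 0.457, 0.54]
force: [-1.6, 0.9, 5.6]
finger_gap: 0.376
```

Call:
move_arm:
  deltas: [32,0.5,0,0,0,0,0,32,0.5,0,0,0,0,0]

```text
t: 7.75
tcp_pos: [0.5379, -0.0386, 0.1185]
tool_rot: [-0.457, 0.539, 0.457, 0.54]
force: [0.2, -0.5, 0.5]
finger_gap: 0.374
```

Call:
move_arm:
  deltas: [32,0.5,0,0,0,0,0,32,0.5,0,0,0,0,0]

```text
t: 7.95
tcp_pos: [0.5376, -0.0385, 0.117]
tool_rot: [-0.457, 0.54, 0.457, 0.539]
force: [-1.6, 0.2, -0.1]
finger_gap: 0.375
```

Call:
move_arm:
  deltas: [32,0.5,0,0,0,0,0,32,0.5,0,0,0,0,0]

```text
t: 8.15
tcp_pos: [0.5376, -0.0385, 0.1161]
tool_rot: [-0.457, 0.54, 0.457, 0.539]
force: [0.1, -0.8, 0.4]
finger_gap: 0.372
```

Call:
move_arm:
  deltas: [32,0.5,0,0,0,0,0,32,0.5,0,0,0,0,0]

```text
t: 8.35
tcp_pos: [0.5377, -0.0385, 0.1152]
tool_rot: [-0.457, 0.54, 0.457, 0.54]
force: [0.1, 0.1, 0.6]
finger_gap: 0.375
```

Call:
move_arm:
  deltas: [32,0.5,0,0,0,0,0,32,0.5,0,0,0,0,0]

```text
t: 8.55
tcp_pos: [0.5378, -0.0386, 0.1144]
tool_rot: [-0.457, 0.539, 0.457, 0.54]
force: [-1.2, -0.0, -0.1]
finger_gap: 0.372
```

Call:
move_arm:
  deltas: [32,0.4,0,0,0,0,0,32,0.4,0,0,0,0,0]

```text
t: 8.75
tcp_pos: [0.5379, -0.0386, 0.1137]
tool_rot: [-0.457, 0.539, 0.457, 0.54]
force: [0.6, -0.2, 0.9]
finger_gap: 0.373
```

Call:
move_arm:
  deltas: [32,0.5,0,0,0,0,0,32,0.3,0,0,0,0,0]

```text
t: 8.95
tcp_pos: [0.538, -0.0386, 0.1128]
tool_rot: [-0.457, 0.539, 0.457, 0.54]
force: [1.0, 0.4, 1.9]
finger_gap: 0.376
```

Call:
move_arm:
  deltas: [32,0.4,0,0,0,0,0,32,0.4,0,0,0,0,0]

```text
t: 9.15
tcp_pos: [0.5381, -0.0387, 0.112]
tool_rot: [-0.457, 0.539, 0.457, 0.54]
force: [0.8, -0.4, 1.1]
finger_gap: 0.371
```

Call:
move_arm:
  deltas: [32,0.4,0,0,0,0,0,32,0.2,0,0,0,0,0]

```text
t: 9.35
tcp_pos: [0.5382, -0.0387, 0.1115]
tool_rot: [-0.457, 0.539, 0.457, 0.54]
force: [1.7, -0.1, 3.1]
finger_gap: 0.374
```

```bash
python3 - <<'E'
from h import *
rep()
s=snap('scene');save(s,'s4.png',(195,130,315,270),5)
E
```

```text
t 9.35 tcp [538.2 -38.7 111.5] F [ 1.74 -0.09  3.12] T [ 0.05 -0.16 -0.02] gap 32.0 q [-0.28  0.59  1.75  0.    0.8  -1.68]
```

View pics/s4.png

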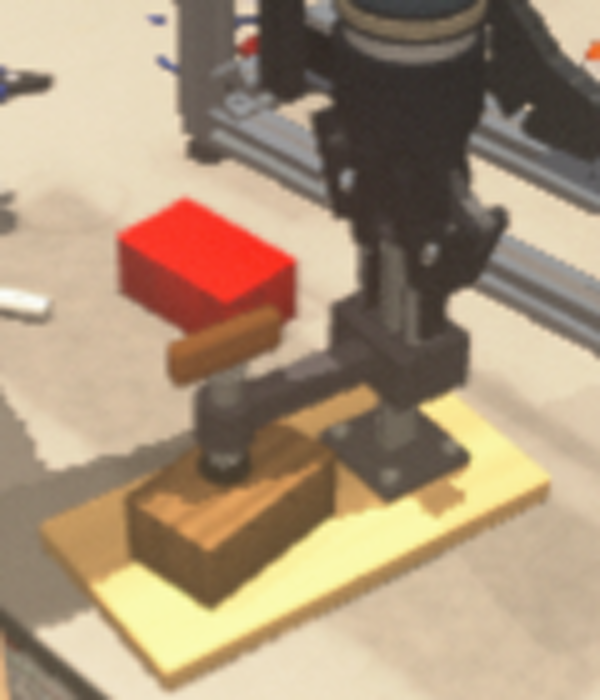

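The pad, at (225,465), sits on the block, and the push has begun to rise.

Call:
move_arm:
  deltas: [32,0.4,0,0,0,0,0,32,0,0,0,0,0,0]

```text
t: 9.6
tcp_pos: [0.5382, -0.0387, 0.1112]
tool_rot: [-0.457, 0.539, 0.457, 0.54]
force: [2.7, 0.2, 4.3]
finger_gap: 0.376
```

Call:
move_arm:
  deltas: [32,0.4,0,0,0,0,0,32,0,0,0,0,0,0]

```text
t: 9.8
tcp_pos: [0.5383, -0.0387, 0.111]
tool_rot: [-0.457, 0.539, 0.457, 0.54]
force: [1.4, -0.4, 4.8]
finger_gap: 0.375
```

Call:
move_arm:
  deltas: [32,0.4,0,0,0,0,0,32,0.2,0,0,0,0,0]

```text
t: 10.0
tcp_pos: [0.5384, -0.0387, 0.1107]
tool_rot: [-0.458, 0.539, 0.457, 0.54]
force: [1.0, 1.1, 8.3]
finger_gap: 0.372
```

Call:
move_arm:
  deltas: [32,0.3,0,0,0,0,0,32,0,0,0,0,0,0]

```text
t: 10.2
tcp_pos: [0.5383, -0.0386, 0.1105]
tool_rot: [-0.458, 0.539, 0.457, 0.54]
force: [1.5, 1.7, 8.5]
finger_gap: 0.372
```

Call:
move_arm:
  deltas: [32,0.3,0,0,0,0,0,32,0,0,0,0,0,0]

```text
t: 10.4
tcp_pos: [0.5384, -0.0387, 0.1104]
tool_rot: [-0.458, 0.539, 0.457, 0.54]
force: [1.4, -0.1, 9.2]
finger_gap: 0.373
```

Call:
move_arm:
  deltas: [32,0.4,0,0,0,0,0,32,0,0,0,0,0,0]

```text
t: 10.6
tcp_pos: [0.5384, -0.0387, 0.1102]
tool_rot: [-0.458, 0.539, 0.456, 0.54]
force: [0.8, 0.6, 11.8]
finger_gap: 0.377
```

Call:
move_arm:
  deltas: [32,0.4,0,0,0,0,0,32,0,0,0,0,0,0]

```text
t: 10.8
tcp_pos: [0.5384, -0.0387, 0.1101]
tool_rot: [-0.458, 0.539, 0.456, 0.54]
force: [0.4, 1.1, 12.1]
finger_gap: 0.371
```

Call:
move_arm:
  deltas: [32,0.3,0,0,0,0,0,32,0,0,0,0,0,0]

```text
t: 11.0
tcp_pos: [0.5384, -0.0387, 0.1099]
tool_rot: [-0.458, 0.539, 0.456, 0.54]
force: [0.3, 1.3, 13.9]
finger_gap: 0.372
```

Call:
move_arm:
  deltas: [32,0.4,0,0,0,0,0,32,0,0,0,0,0,0,32,0,0,0,0,0,0]

```text
t: 11.3
tcp_pos: [0.5384, -0.0387, 0.1098]
tool_rot: [-0.458, 0.539, 0.456, 0.54]
force: [-0.1, -0.1, 14.8]
finger_gap: 0.374
```

```bash
python3 - <<'E'
from h import *
for _ in range(1): rep()
s=snap('scene');rep()
E
```

```text
t 11.3 tcp [538.4 -38.7 109.8] F [-0.05 -0.06 14.76] T [ 0.19  0.18 -0.  ] gap 32.0 q [-0.28  0.59  1.76 -0.    0.79 -1.68]
t 11.35 tcp [538.4 -38.7 109.8] F [ 0.47  0.71 15.26] T [0.1  0.2  0.01] gap 32.0 q [-0.28  0.59  1.76  0.    0.79 -1.68]
```

Call:
move_arm:
  deltas: [32,-1,0,0,0,0,0,32,-2,0,0,0,0,0,32,-5,0,0,0,0,0,32,-12,0,0,0,0,0,32,-20,0,0,0,0,0,32,-20,0,0,0,0,0,32,-20,0,0,0,0,0,32,-20,0,0,0,0,0,32,-10,0,0,0,0,0,32,0,0,0,0,0,0]

```text
t: 12.35
tcp_pos: [0.5383, -0.0387, 0.2194]
tool_rot: [-0.458, 0.539, 0.456, 0.54]
force: [-0.5, -0.2, -0.4]
finger_gap: 0.378
```

```bash
python3 - <<'E'
from h import *
import pickle
rep()
s=snap('scene');save(s,'s5.png',(195,130,315,270),5);pickle.dump(s,open('scene5.pkl','wb'))
V=world(s);np.save('scene5W.npy',V)
def rect(p,z):
    r=cv2.minAreaRect(p[:,:2].astype(np.float32)*1000);print(z,len(p),np.round(r[0],1),np.round(r[1],1),round(r[2],1),'medz',np.round(np.median(p[:,2]),4))
A=V
for z in np.arange(.10,.19,.005):
    b=(A[...,0]>0.38)&(A[...,0]<0.48)&(A[...,1]>-0.06)&(A[...,1]<0.02)&(A[...,2]>z)&(A[...,2]<z+.005);print(round(z,3),b.sum(),end='; ')
E
```

```text
t 12.35 tcp [538.3 -38.7 219.4] F [-0.46 -0.15 -0.35] T [ 0.02 -0.01  0.  ] gap 32.3 q [-0.28  0.43  1.66 -0.    1.05 -1.68]
0.1 50; 0.105 87; 0.11 39; 0.115 7; 0.12 6; 0.125 21; 0.13 19; 0.135 31; 0.14 32; 0.145 45; 0.15 78; 0.155 23; 0.16 0; 0.165 0; 0.17 0; 0.175 0; 0.18 0; 0.185 0;
```

View pics/s5.png

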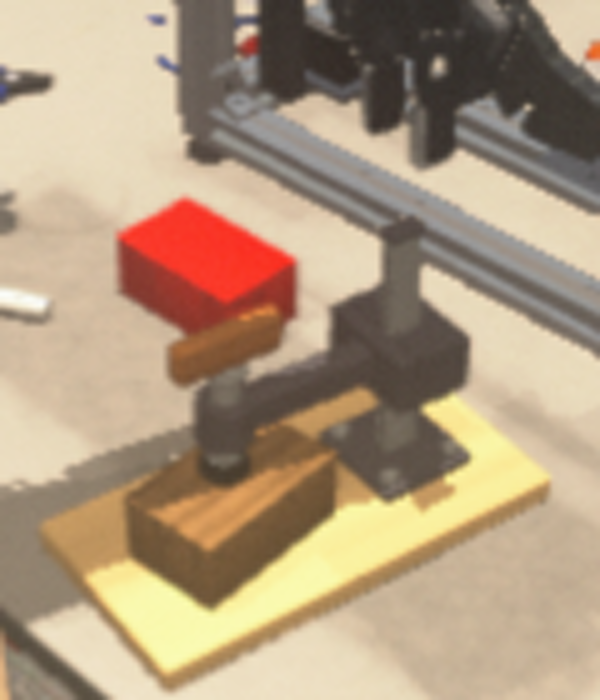

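```bash
cat > hf.py <<'E'
from h import *
def hand(V,verbose=True,lo=0.147):
    bar=BC-0.065*BX
    q=V-bar; a=q@BX; b=q@BY; z=V[...,2]
    m=(a>0.06)&(a<0.16)&(abs(b)<0.045)&(z>lo-0.02)&(z<0.2)
    p=np.stack([a[m],b[m],z[m]],1)
    # robust top plane z=c0+c1*a using upper band
    t=p[p[:,2]>lo]
    for _ in range(5):
        A=np.c_[np.ones(len(t)),t[:,0]-0.11]
        c=np.linalg.lstsq(A,t[:,2],rcond=None)[0]
        r=p[:,2]-c[0]-c[1]*(p[:,0]-0.11); t=p[abs(r)<0.004]
    u=np.linalg.svd(t[:,:2]-t[:,:2].mean(0),full_matrices=False)[2][0]
    rr=cv2.minAreaRect((t[:,:2]*1000).astype(np.float32))
    print('handle n',len(t),'c',c.round(4),'mean a,b',(t.mean(0)*1000).round(1),'dir',np.degrees(np.arctan2(u[1],u[0])).round(1),'rect',np.round(rr[0],1),np.round(rr[1],1))
    return t
E
python3 - <<'E'
from hf import *
hand(np.load('sceneW.npy'),lo=.174);hand(np.load('topW.npy'),lo=.174)
hand(np.load('scene5W.npy'),lo=.147);hand(np.load('scene5W.npy'),lo=.150)
E
```

```text
handle n 110 c [ 0.1826 -0.0463] mean a,b [113.8   1.1 182.4] dir -0.4 rect [112.8   0.2] [15.6 61.5]
handle n 90 c [ 0.1814 -0.0654] mean a,b [113.1  -0.2 181.2] dir 0.3 rect [112.5  -0.3] [60.7 13.8]
handle n 104 c [0.1535 0.0248] mean a,b [109.7   1.  153.5] dir 0.0 rect [108.4  -0.4] [62.6 14.2]
handle n 104 c [0.1535 0.0248] mean a,b [109.7   1.  153.5] dir 0.0 rect [108.4  -0.4] [62.6 14.2]
```

```bash
cat >> h.py <<'E'
def goalt(th):
    x=np.sin(th)*BX-np.cos(th)*np.array([0,0,1.]);z=-BY;y=np.cross(z,x);return np.stack([x,y,z],1)
E
python3 - <<'E'
from h import *
bar=BC-0.065*BX
p=bar+0.109*BX;p[2]=.2194
rep(p,goalt(.03)); p[2]=.133;rep(p,goalt(.03))
E
```

```text
t 12.4 tcp [537.6 -38.5 218.2] F [-0.02 -0.14 -0.52] T [-0.02  0.02 -0.01] gap 32.2 q [-0.28  0.43  1.66 -0.    1.05 -1.68]
 shift tool mm [ -1.3 109.    0. ]  in goal axes [2.10e+00 1.09e+02 1.00e-01]
 turn deg [-0.03 -0.01  1.76]
t 12.4 tcp [537.6 -38.5 218.2] F [-0.02 -0.14 -0.52] T [-0.02  0.02 -0.01] gap 32.2 q [-0.28  0.43  1.66 -0.    1.05 -1.68]
 shift tool mm [ 85.1 109.1   0. ]  in goal axes [8.840e+01 1.064e+02 1.000e-01]
 turn deg [-0.03 -0.01  1.76]
```

Call:
move_arm:
  deltas: [40,0,10,0,0,0,0,40,0,20,0,0,0,0,40,0,25,0,0,0,0,40,0,25,0,0,0,0,40,0,20,0,0,0,0,40,0,9,0,0,0,1.75,40,0,0,0,0,0,0,40,0,0,0,0,0,0]

```text
t: 13.2
tcp_pos: [0.4314, -0.021, 0.2177]
tool_rot: [-0.449, 0.546, 0.465, 0.533]
force: [-0.6, 0.1, 1.0]
finger_gap: 0.469
```

```bash
python3 - <<'E'
from h import *
bar=BC-0.065*BX
p=bar+0.109*BX;p[2]=.133
rep(p,goalt(.03))
s=snap('scene');save(s,'s6.png',(175,100,315,270),4)
E
```

```text
t 13.2 tcp [431.4 -21.  217.7] F [-0.57  0.13  0.98] T [-0.05 -0.03  0.03] gap 40.0 q [-0.31  0.3   1.89 -0.01  0.98 -1.71]
 shift tool mm [84.7 -1.2  0.2]  in goal axes [84.7 -1.2  0.2]
 turn deg [-0.04 -0.01  0.03]
```

View pics/s6.png

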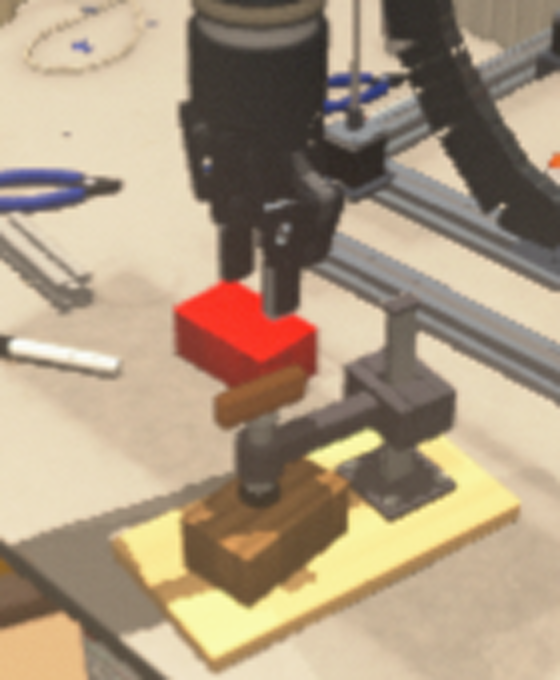

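Call:
move_arm:
  deltas: [40,15,-1.2,0,0,0,0,40,20,0,0,0,0,0,40,20,0,0,0,0,0,40,15,0,0,0,0,0,40,8,0,0,0,0,0,40,5,0,0,0,0,0,40,0,0,0,0,0,0]

```text
t: 13.95
tcp_pos: [0.4291, -0.0205, 0.1345]
tool_rot: [-0.449, 0.547, 0.465, 0.532]
force: [0.2, -0.3, -0.2]
finger_gap: 0.468
```

```bash
python3 - <<'E'
from h import *
bar=BC-0.065*BX
p=bar+0.109*BX;p[2]=.133
rep(p,goalt(.03))
s=snap('scene');save(s,'s7.png',(195,130,315,270),5)
E
```

```text
t 13.95 tcp [429.1 -20.5 134.5] F [ 0.22 -0.35 -0.22] T [ 0.   -0.07  0.01] gap 40.0 q [-0.31  0.45  1.98 -0.01  0.74 -1.71]
 shift tool mm [ 1.4 -1.   0.1]  in goal axes [ 1.4 -1.   0.1]
 turn deg [-0.03  0.   -0.06]
```

View pics/s7.png

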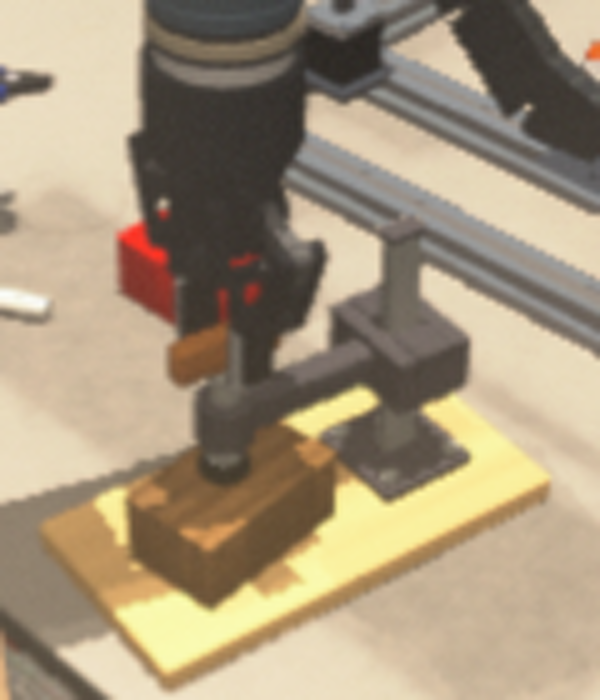

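Call:
move_arm:
  deltas: [28,0,-1,0,0,0,0,20,0,0,0,0,0,0,16,0,0,0,0,0,0,12,0,0,0,0,0,0,10,0,0,0,0,0,0,8,0,0,0,0,0,0]
  force: 30

```text
t: 14.6
tcp_pos: [0.4305, -0.0196, 0.1354]
tool_rot: [-0.448, 0.546, 0.465, 0.534]
force: [1.9, 5.4, 3.1]
finger_gap: 0.157
```

```bash
python3 - <<'E'
from h import *
bar=BC-0.065*BX
p=bar+0.109*BX;p[2]=.133
rep(p,goalt(.03))
s=snap('scene');save(s,'s8.png',(195,130,315,270),5)
E
```

```text
t 14.6 tcp [430.5 -19.6 135.4] F [1.86 5.37 3.1 ] T [ 0.8  -0.28 -0.06] gap 13.4 q [-0.3   0.45  1.98 -0.    0.74 -1.71]
 shift tool mm [ 2.4  0.1 -1. ]  in goal axes [ 2.4  0.1 -1. ]
 turn deg [-0.1   0.11  0.07]
```

View pics/s8.png

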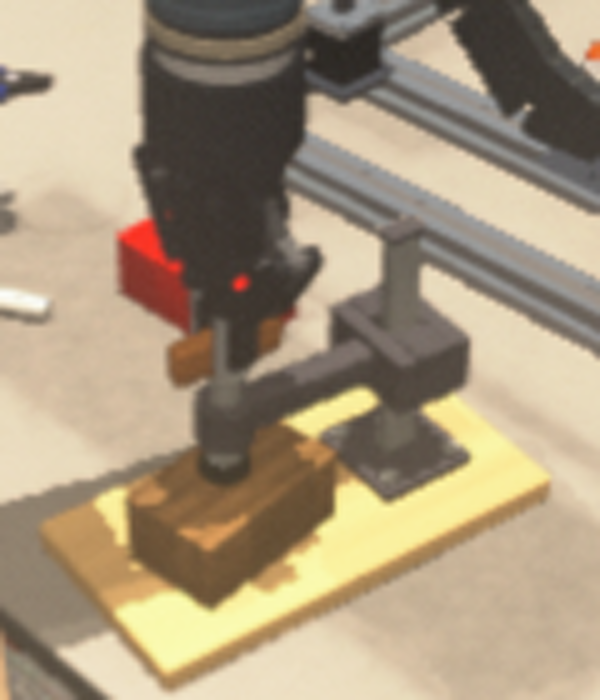

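Call:
move_arm:
  deltas: [8,-0.5,0,1,0,0,0,8,0,0,0,0,0,0]

```text
t: 14.85
tcp_pos: [0.4306, -0.0194, 0.1356]
tool_rot: [-0.449, 0.546, 0.465, 0.533]
force: [1.8, 1.7, 0.3]
finger_gap: 0.156
```

Call:
move_arm:
  deltas: [8,-0.08,0,0,5,0,0,8,-0.08,0,0,5,0,0,8,-0.08,0,0,5,0,0,8,0,0,0,0,0,0]

```text
t: 15.25
tcp_pos: [0.4307, -0.0192, 0.1357]
tool_rot: [-0.375, 0.602, 0.389, 0.587]
force: [2.9, 4.4, 0.6]
finger_gap: 0.155
```

```bash
cat > r.py <<'E'
from h import *
s,R=st()
print('t',round(s['t'],2),'tcp',np.round(s['tcp_pos']*1000,1),'F',np.round(s['force'],1),'Ftool',np.round(R.T@s['force'],1),'Ttool',np.round(R.T@s['ft_torque'],2),'gap',round(s['finger_gap']*85.4,1),'q6',round(s['q'][5],3))
b=R[:,2]; print('jaw yaw from -BY (cw deg)',round(np.degrees(np.arctan2(-(np.cross(-BY,b))[2],-BY@b)),2),'xaxis',np.round(R[:,0],3))
d=s['tcp_pos']-(BC-0.065*BX);print('a,b',np.round([d@BX*1000,d@BY*1000],2))
E
python3 r.py
```

```text
t 15.25 tcp [430.7 -19.2 135.7] F [2.9 4.4 0.6] Ftool [-0.7 -0.8  5.2] Ttool [ 0.15 -0.65 -0.06] gap 13.2 q6 -1.441
jaw yaw from -BY (cw deg) 15.13 xaxis [-0.029  0.006 -1.   ]
a,b [108.65  -1.44]
```

Call:
move_arm:
  deltas: [8,-0.1,0,1,5,0,0,8,-0.1,0,0,5,0,0,8,-0.1,0,0,5,0,0,8,0,0,0,0,0,0]

```text
t: 15.65
tcp_pos: [0.4309, -0.0188, 0.1359]
tool_rot: [-0.296, 0.648, 0.308, 0.631]
force: [2.3, 1.8, -0.5]
finger_gap: 0.153
```

```bash
python3 r.py;python3 -c "
from h import *
s=snap('scene');save(s,'s9.png',(195,130,315,270),5)"
```

```text
t 15.65 tcp [430.9 -18.8 135.9] F [ 2.3  1.8 -0.5] Ftool [ 0.5 -0.6  2.9] Ttool [ 0.12 -0.19 -0.15] gap 13.1 q6 -1.179
jaw yaw from -BY (cw deg) 29.98 xaxis [-0.029  0.005 -1.   ]
a,b [108.48  -1.86]
```

View pics/s9.png

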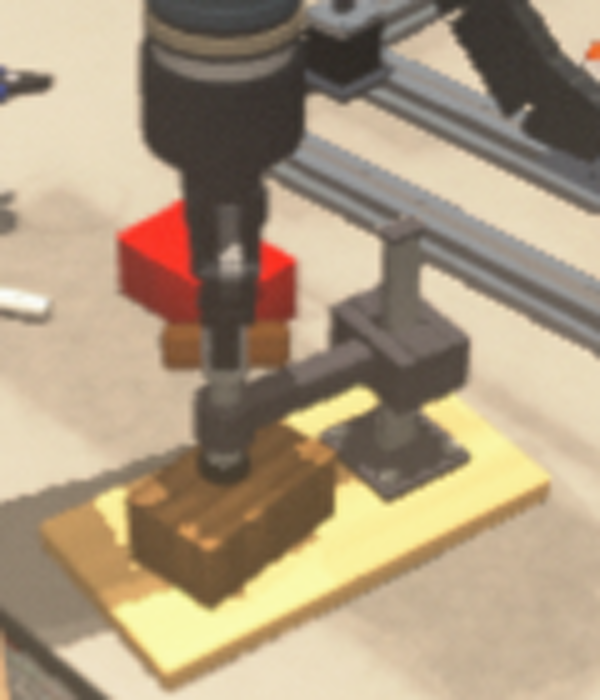

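```bash
cat > sl.py <<'E'
from h import *
def sleeve(V,z0):
    q=V-(BC-0.065*BX);a=q@BX;b=q@BY;z=V[...,2]
    m=(abs(a)<0.020)&(abs(b)<0.030)&~((abs(b)<0.010)&(abs(a)<.016))&(abs(z-z0)<0.007)
    a,b,z=a[m],b[m],z[m];k=np.ones(len(z),bool)
    for _ in range(4):
        A=np.c_[np.ones(len(z)),a];c=np.linalg.lstsq(A[k],z[k],rcond=None)[0];r=z-A@c;k=abs(r)<2.5*r[k].std()
    print('sleeve',k.sum(),c.round(4),'sd',r[k].std().round(4),'se',(r[k].std()/k.sum()**.5*1e3).round(2))
if __name__=='__main__':
    sleeve(np.load('sceneW.npy'),.147);sleeve(np.load('topW.npy'),.146);sleeve(np.load('scene5W.npy'),.111)
E
python3 sl.py
```

```text
sleeve 135 [ 0.1486 -0.0446] sd 0.0012 se 0.1
sleeve 205 [ 0.1465 -0.0538] sd 0.0028 se 0.2
sleeve 126 [0.1104 0.0462] sd 0.0011 se 0.1
```

Call:
move_arm:
  deltas: [8,-0.1,0,0.5,6,0,0,8,-0.1,0,0,6,0,0,8,-0.1,0,0,6,0,0,8,-0.1,0,0,6,0,0,8,0,0,0,0,0,0]

```text
t: 16.2
tcp_pos: [0.4314, -0.0185, 0.1362]
tool_rot: [-0.159, 0.698, 0.167, 0.678]
force: [2.7, 2.3, -1.1]
finger_gap: 0.157
```

```bash
python3 r.py
```

```text
t 16.2 tcp [431.4 -18.5 136.2] F [ 2.7  2.3 -1.1] Ftool [1.  0.8 3.4] Ttool [ 0.08 -0.25 -0.01] gap 13.4 q6 -0.76
jaw yaw from -BY (cw deg) 53.92 xaxis [-0.029  0.005 -1.   ]
a,b [108.05  -2.28]
```

Call:
move_arm:
  deltas: [8,0,0,0.5,6,0,0,8,0,0,0,6,0,0,8,-0.1,0,0,6,0,0,8,-0.1,0,0,6,0,0,8,0,0,0,0,0,0]

```text
t: 16.7
tcp_pos: [0.432, -0.0183, 0.1364]
tool_rot: [-0.014, 0.717, 0.018, 0.697]
force: [4.9, 2.7, -1.8]
finger_gap: 0.154
```

```bash
python3 r.py;python3 -c "
from h import *
s=snap('scene');save(s,'s10.png',(195,130,315,270),5)"
```

```text
t 16.7 tcp [432.  -18.3 136.4] F [ 4.9  2.7 -1.8] Ftool [1.6 2.5 5. ] Ttool [ 0.09 -0.2   0.07] gap 13.2 q6 -0.341
jaw yaw from -BY (cw deg) 77.9 xaxis [-0.029  0.005 -1.   ]
a,b [107.49  -2.58]
```

View pics/s10.png

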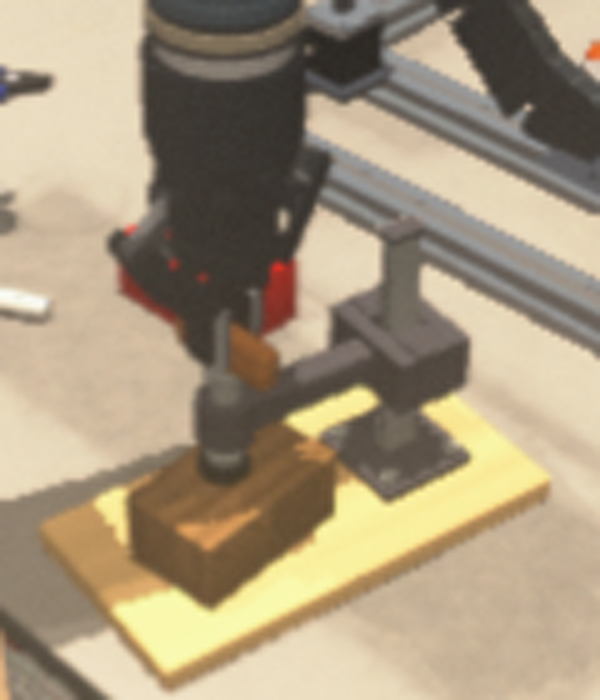

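Call:
move_arm:
  deltas: [8,0.1,0.4,1,6,0,0,8,0,0,0,6,0,0,8,0,0,0,6,0,0,8,0,0,0,6,0,0,8,0,0,0,0,0,0]

```text
t: 17.25
tcp_pos: [0.4328, -0.0182, 0.1365]
tool_rot: [0.13, 0.705, -0.131, 0.684]
force: [4.2, 0.0, -0.4]
finger_gap: 0.156
```

```bash
python3 r.py
```

```text
t 17.25 tcp [432.8 -18.2 136.5] F [ 4.2  0.  -0.4] Ftool [0.3 1.6 3.9] Ttool [ 0.06 -0.12 -0.11] gap 13.4 q6 0.079
jaw yaw from -BY (cw deg) 101.87 xaxis [-0.029  0.004 -1.   ]
a,b [106.73  -2.8 ]
```

Call:
move_arm:
  deltas: [8,0,0.3,0.8,0,0,0,8,0,0,0,0,0,0,18,0,0,0,0,0,0,30,0,0,0,0,0,0,40,0,0,0,0,0,0,40,-10,0,0,0,0,0,40,-20,0,0,0,0,0,40,-25,0,0,0,0,0,40,-25,0,0,0,0,0,40,0,0,0,0,0,0]

```text
t: 18.25
tcp_pos: [0.4376, -0.0185, 0.2194]
tool_rot: [0.131, 0.703, -0.132, 0.687]
force: [1.1, 0.3, -0.6]
finger_gap: 0.465
```

```bash
cat > m.py <<'E'
from hf import *
from sl import sleeve
import sys
def handle(Vs,z0):
    P=[]
    for V in Vs:
        q=V-(BC-0.065*BX);a=q@BX;b=q@BY;z=V[...,2]
        m=(abs(a-.11)<.04)&(abs(b)<.045)&(abs(z-z0)<.006);P.append(np.stack([a[m],b[m],z[m]],1))
    p=np.concatenate(P);k=np.ones(len(p),bool)
    A=np.c_[np.ones(len(p)),p[:,0]-.109]
    for _ in range(8):
        c=np.linalg.lstsq(A[k],p[k,2],rcond=None)[0];r=p[:,2]-A@c;k=abs(r-0)<.003
    t=p[k];u=np.linalg.svd(t[:,:2]-t[:,:2].mean(0),full_matrices=False)[2][0];rr=cv2.minAreaRect((t[:,:2]*1000).astype(np.float32))
    print('handle',len(Vs),k.sum(),c.round(4),'sd',r[k].std().round(4),'dir',np.degrees(np.arctan2(u[1],u[0])).round(1),np.round(rr[0],1),np.round(rr[1],1))
if __name__=='__main__':
    handle([np.load('sceneW.npy')],.182);handle([np.load('scene5W.npy')],.154)
E
python3 r.py; python3 - <<'E'
from m import *
import pickle
s=snap('scene');save(s,'s11.png',(195,130,315,270),5)
Vs=[world(s)]+[world(snap('scene')) for _ in range(3)];pickle.dump(Vs,open('V11.pkl','wb'))
handle([np.load('sceneW.npy')],.182);handle([np.load('scene5W.npy')],.154)
handle(Vs,.154);handle(Vs,.156)
for V in Vs: sleeve(V,.111)
E
```

```text
t 18.25 tcp [437.6 -18.5 219.4] F [ 1.1  0.3 -0.6] Ftool [0.6 0.7 0.9] Ttool [ 0.01 -0.03  0.02] gap 39.7 q6 0.081
jaw yaw from -BY (cw deg) 102.01 xaxis [-0.023  0.003 -1.   ]
a,b [101.91  -3.28]
handle 1 100 [ 0.1829 -0.0354] sd 0.0013 dir -0.6 [112.8   0.2] [15.6 61.5]
handle 1 95 [0.1537 0.0231] sd 0.0014 dir 0.5 [108.4  -0.4] [62.6 14.2]
handle 4 334 [ 0.155  -0.0709] sd 0.0013 dir 78.0 [107.5  -1. ] [64.7 13.6]
handle 4 334 [ 0.155  -0.0709] sd 0.0013 dir 78.0 [107.5  -1. ] [64.7 13.6]
sleeve 117 [0.1106 0.0517] sd 0.001 se 0.09
sleeve 117 [0.1106 0.0507] sd 0.0011 se 0.1
sleeve 126 [0.1104 0.0459] sd 0.0012 se 0.11
sleeve 125 [0.1104 0.0641] sd 0.0011 se 0.1
```

View pics/s11.png

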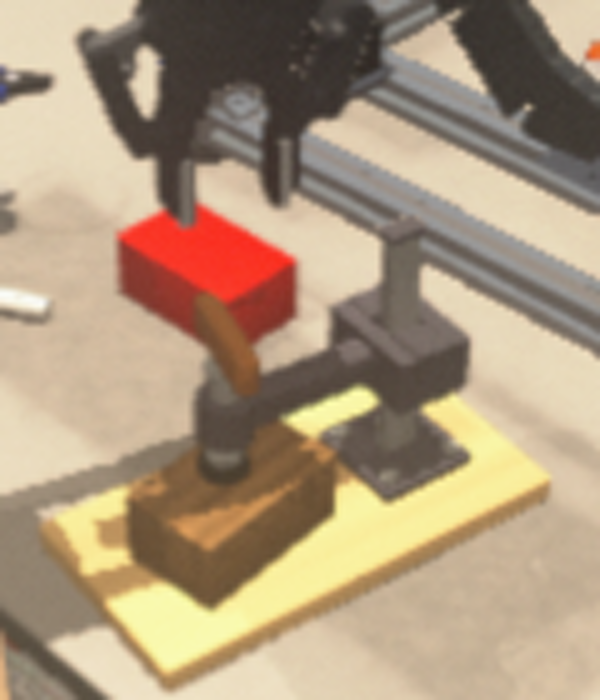

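The handle now runs at 78° in the clamp's axes, so it has turned 102° clockwise, about 1.78 rad. The sleeve's height hasn't changed. I'll back the arm off and check everything from above.

```bash
python3 - <<'E'
from h import *
s,R=st();rep(s['tcp_pos']+[0.03,0.3,0.06],R)
E
```

```text
t 18.45 tcp [434.6 -17.7 215.6] F [-0.65  0.15 -1.01] T [-0.03  0.01 -0.08] gap 40.4 q [-0.3   0.31  1.89 -0.    0.98  0.08]
 shift tool mm [-59.2 289.8 -83.7]  in goal axes [-59.2 289.8 -83.7]
 turn deg [0. 0. 0.]
```

Call:
move_arm:
  deltas: [40,-30,0,0,0,0,0,40,-30,0,0,0,0,0,40,0,36,-10,0,0,0,40,0,36,-10,0,0,0,40,0,36,-10,0,0,0,40,0,36,-10,0,0,0,40,0,36,-10,0,0,0,40,0,36,-10,0,0,0,40,0,36,-10,0,0,0,40,0,36,-10,0,0,0]

```text
t: 19.45
tcp_pos: [0.4673, 0.2803, 0.275]
tool_rot: [0.131, 0.707, -0.132, 0.683]
force: [0.2, -0.5, 0.1]
finger_gap: 0.467
```

```bash
python3 - <<'E'
from m import *
import pickle
T=snap('top');save(T,'t12.png',None,1.5);W=world(T)
s=snap('scene');save(s,'s12.png',None,1.5)
Vs=[world(s)]+[world(snap('scene')) for _ in range(3)]
handle(Vs,.155);handle([W],.155);handle([np.load('topW.npy')],.182)
for V in Vs[:2]: sleeve(V,.111)
sleeve(W,.110)
box=lambda W:(W[...,0]>0.36)&(W[...,0]<0.49)&(W[...,1]>-0.1)&(W[...,1]<0.04)
for n,A in(('before',np.load('topW.npy')),('after',W),('b sc',np.load('sceneW.npy')),('a sc',Vs[0])):
    b=box(A)&(A[...,2]>0.057)&(A[...,2]<0.068);p=A[b];
    r=cv2.minAreaRect(p[:,:2].astype(np.float32)*1000);print(n,len(p),np.round(r[0],1),np.round(r[1],1),round(r[2],1),p[:,2].mean().round(4))
i0=cv2.cvtColor(pickle.load(open('scene0.pkl','rb'))['image'],cv2.COLOR_RGB2GRAY);i1=cv2.cvtColor(s['image'],cv2.COLOR_RGB2GRAY)
E
```

```text
handle 4 341 [ 0.1551 -0.0538] sd 0.0014 dir 77.8 [107.8  -1.2] [65.  13.8]
handle 1 79 [0.1548 0.1823] sd 0.0017 dir -103.1 [107.3  -1.3] [60.9 13.6]
handle 1 80 [ 0.1817 -0.0743] sd 0.0015 dir 0.5 [112.5   0.2] [13.2 60.8]
sleeve 127 [0.1104 0.0363] sd 0.0011 se 0.1
sleeve 117 [0.1109 0.0488] sd 0.001 se 0.09
sleeve 183 [0.1092 0.0167] sd 0.0026 se 0.19
before 461 [428.8 -25. ] [98.8 59.8] 3.8 0.0619
after 386 [428.6 -25.1] [98.6 59.6] 3.4 0.0618
b sc 624 [428.3 -24.6] [100.1  61.8] 3.5 0.0627
a sc 531 [429.1 -23.5] [102.3  63. ] 3.6 0.0627
```

View pics/t12.png

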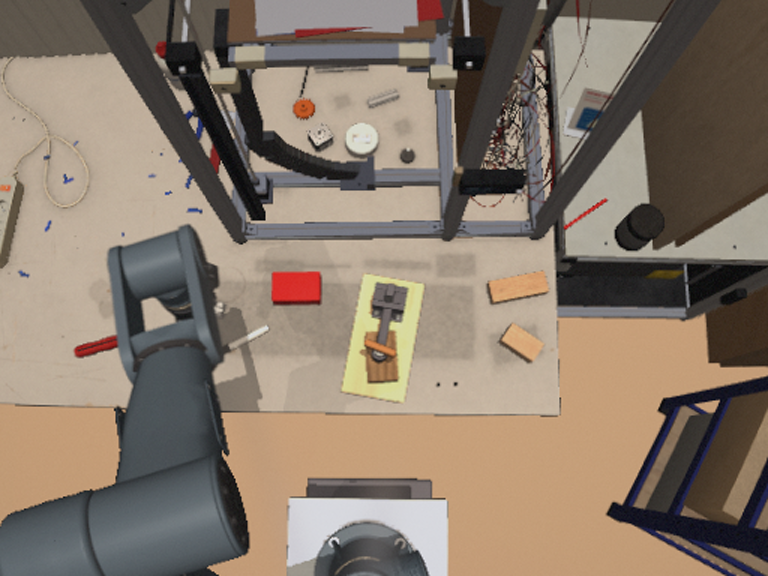

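View pics/s12.png

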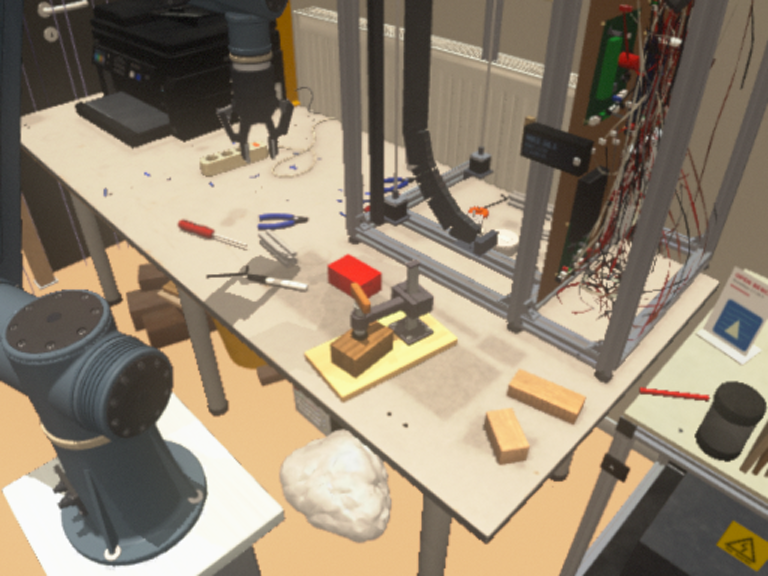

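```bash
python3 -c "
from h import *
print(manip.sense()['t'],job.sign_off())"
```

```text
the job is handed in; nothing more can be done
19.7 None
```

The oak block is clamped and the job is handed in at t = 19.7 s, with the robot clear of everything. I expect the spring is at about three quarters, but I worked that out rather than seeing it directly.

**What I did:** I straddled the bar with the gripper and pushed evenly on both sleeve shoulders. The arm slid at about 7 N. The pad met the block with the sleeve top about 120 mm above the bench, and I stopped on the jam at about 15 N. I then gripped the T-handle, turned it 102° clockwise (about 1.78 rad), let go and backed away.

**Last checks:**
- **Sleeve:** it stayed at the same height from jamming through to the end (110.4–110.9 mm in the scene camera). Its tilt is about 0.04–0.05 rad.
- **Handle:** it stands 102° clockwise of where it began and rose about 1.4 mm.
- **Spring:** it comes to about 3.5–3.9 mm of its 5 mm, from the handle and sleeve heights and the felt contact. The uncertainty is about ±0.5 mm.
- **Block:** the top camera puts it within 0.2 mm and 0.4° of the start. The scene camera disagrees by about 1 mm, where part of the block is hidden.
- **Other things:** those in view look unmoved, but only by eye. The profile was hidden by the arm in the last top picture and seen in place only in the scene view.

**Side force:** while turning, the handle pushed sideways on the gripper with up to about 5 N, which I eased off as I went.

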